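Let the short tin out of the two-lane tin dispenser

TASK

On the table stands a two-lane tin dispenser; a short tin waits behind the gate of one lane and a tall tin behind the gate of the other. Press down the paddle of the rocking lever that belongs to the short tin's lane, so that its gate lifts and the short tin rolls out to the front lip, then let the lever go so that the gate drops fully shut again. Work the lever with the fingertips only: do not touch or pick up the tins, leave the tall tin waiting behind its shut gate with its lever unpressed, and do not disturb the things standing about.

Things in the scene. Friction and masses are not known exactly. Their poses are not given: they have to be found in the camera images.
- dispenser: Fixed sheet-metal tin dispenser, two lanes, 240 x 250 mm. Origin: centre of its underside, on the table; x points from front lip to back, y to the left lane, z up. Chute floor 38 mm high at x = 0, sloping down to the front by 0.14 rad. Lanes: y = 3 to 119 mm (left) and -119 to -3 mm (right); walls 28 mm above the floor, front lip (x = -113 mm) 36 mm, back wall (x = 123 mm) 60 mm.
- gate_left (a point): Middle of the left lane's gate: a level bar across the lane, 10 mm thick, 30 mm high, at dispenser x = 30 mm, z = 86 mm when shut. It is the rear end of the left lever, one rigid piece of dark metal along the outside of the outer wall, rocking on a level pin across the lane at dispenser x = -85 mm, z = 86 mm (115 mm in front of the gate, 100 mm behind the paddle).
- gate_right (a point): The same for the right lane's gate and lever.
- paddle_left (a point): Middle of the flat top of the left lever's paddle, its front end: 36 mm along x, 34 mm along y, 8 mm thick, at dispenser x = -185 mm, y = 137 mm, 95 mm above the table when up, about 37 mm when fully pressed (it then lies some 12 mm nearer the pin). Free space beneath and round it, except the arm behind it.
- paddle_right (a point): The same for the right lever's paddle (dispenser y = -137 mm).
- lever_left (a joint): Angle of the left lever, rad: 0 = paddle up and gate shut, 0.6 = paddle fully down on its hard stop and gate fully up. Above about 0.5 the gate is clear of a tin. It springs back to 0 by itself when let go; full stroke takes some 2 to 5 N on the paddle.
- lever_right (a joint): The same for the right lever.
- short_tin_mid (a point): Middle of the short tin: 75 mm in diameter, 58 mm long, lying on its side across a lane (either one), resting against the gate at dispenser x = 0.074; free to roll (about 0.26 kg). Once let out it rolls in about 1 s to the front lip, where its middle is at dispenser x = about -0.07.
- tall_tin_mid (a point): Middle of the tall tin: 75 mm in diameter, 110 mm long, lying on its side across the other lane against its gate (about 0.48 kg). It stays there.
- lemon: Loose yellow lemon, 71 x 53 x 51 mm, on the table between the two paddles; origin under it. Bystander.
- jar: Loose spice jar with a black cap, 40 mm across, 105 mm tall, standing on the table beside the right lane; origin at its foot. Bystander.
- mug: Loose orange mug, 81 x 113 x 101 mm, left of the dispenser; origin under it. Bystander.
- pepper: Loose pepper mill, 46 mm across, 129 mm tall, left of the dispenser; origin at its foot. Bystander.
- bowl: Loose white bowl, 124 mm across, 62 mm high, left of the dispenser; origin under it. Bystander.
- spoon: Loose metal teaspoon, 138 mm long, lying on the table at the front left; origin under its middle. Bystander.

How it is judged:
On the way:
1. the lever of the short tin's lane is pressed and its gate is up (((y of short_tin_mid in the frame of dispenser above 0 m and value of joint lever_left above 0.4 rad) or (y of short_tin_mid in the frame of dispenser below 0 m and value of joint lever_right above 0.4 rad))), for 0.1 s.
At the end, for the whole second after the job is handed in: The short tin lies at rest in the front part of its lane against the front lip (its middle 50 to 110 mm in front of the dispenser's origin and under 85 mm above the table), both levers are back up within 0.08 rad so both gates are shut, and the tall tin is still behind its gate (x of short_tin_mid in the frame of dispenser between -0.11 and -0.05 m and z of short_tin_mid in the frame of dispenser below 0.085 m and linear speed of short_tin below 0.03 m/s and value of joint each of lever_left, lever_right below 0.08 rad and x of tall_tin_mid in the frame of dispenser above 0.05 m); the robot touches nothing.
It fails at once if the tall tin's lever is pressed (over 0.15 rad) ((y of short_tin_mid in the frame of dispenser above 0 m and value of joint lever_right above 0.15 rad) or (y of short_tin_mid in the frame of dispenser below 0 m and value of joint lever_left above 0.15 rad)).
It fails at once if the tall tin leaves its place (by more than 20 mm) (distance of tall_tin_mid from where it was at the start of the episode above 0.02 m).
It fails at once if the robot touches a tin (over 0.5 N) (contact force between any of the fingers, the arm and short_tin above 0.5 N or contact force between any of the fingers, the arm and tall_tin above 0.5 N).
It fails at once if the short tin is lifted out of its lane (z of short_tin_mid in the frame of dispenser above 0.12 m).
It fails at once if a bystander is moved by more than 30 mm (distance of any of lemon, mug, pepper, bowl, jar, spoon from where it was at the start of the episode above 0.03 m).
It also fails if it takes over 35 s, if anything falls off the work surface, if the arm or the gripper's body presses on something with over 40 N, if the wrist force passes 120 N, or if a joint passes its speed limit or range.

ROBOT

A 6-joint arm with a two-finger parallel gripper is mounted at the origin on a cart in front of the work surface, level with it; the furniture and walls round the work are solid. World frame = base frame: x ahead of the robot, y to its left, z up, the work surface at z = 0. Lengths are in m, angles in rad, forces in N, time in s.
With the tool pointing down it reaches from about 0.35 to 0.775 m from the base axis. Payload 7.3 kg.
Tool frame: the origin (TCP) lies at the very end of the fingers, on their centre line; the grasp point (between the pads) lies 19 mm behind it; z points along the fingers, y is the direction in which the jaws open and shut (so a half turn about z gives the same grasp; the last joint's range is limited). The gripper opens to 92 mm and grips with 3 to 60 N. Pads are 19 mm wide; open, the fingers measure 130 mm over their backs; the gripper's body (75 mm by 190 mm) begins 47 mm behind the grasp point.
Start: joints at [-1.312, 0.342, 1.524, -0, 1.275, -0.146], TCP at [0.207, -0.483, 0.227] pointing down, gripper open.
Joint ranges: [-2.53, 2.53], [-0.77, 2.02], [0.04, 2.7], [-1, 4.14], [0.28, 2.66], [-3.11, 3.11]. Speed limits (rad/s): [2.57, 2.57, 3.14, 3.14, 3.14, 3.14].

INTERFACE

Orientations are given as [roll, pitch, yaw] about the fixed x, y, z axes, in that order (R = Rz(yaw) Ry(pitch) Rx(roll)).
In Python, from cell import observe, read_camera, camera_info, hand_in gives the robot as it stands.
- The arm moves only by the tool jog_arm, never from a script. Its argument "rows" is one flat list of numbers, 5 for each row, row after row: the finger opening in mm, from 0 to 91.8, then the shift along the tool's x, y, z in mm, then the turn about the tool's z in degrees. In form: [gripper, tx, ty, tz, roll, gripper, tx, ty, tz, roll, ...]. A call has 1 to 20 rows; each row shifts and turns the commanded pose from where the row before left it, along the tool's axes as they then stand; what a row does not reach is not made up. A row lasts 1/10 s, in which the tool goes at most 50 mm and 8.59 degrees, less where a joint would pass 70% of its speed; a pose out of reach is approached as far as the arm can. A call with a gripper value outside its range is refused whole. The fingers move at their own pace and stop on an object; "grip_force" is the grip in N (left out, the last holds). Time passes only in rows, so rows that do not move let the fingers close. It gives the time, the measured TCP pose, the force and the opening at its end, in the units of the state.
- observe(): the state, without advancing time (a new reading comes with each control period).
- read_camera(name): name is "side" or "top"; returns (picture, depth): 384x512x3 uint8, red, green, blue; 384x512 float32, m along the optical axis (not along the pixel's ray), 0 where there is no reading.
- camera_info(name): a dict with "fx", "fy", "cx", "cy" (pixels), "extrinsics" (4x4, takes a point from camera to world coordinates). Camera axes: x right, y up, looking along -z (the intrinsics and any distortion apply to the point x, -y, -z); pixel columns grow to the right and rows downward; lengths in m; the calibration is good to about 2 mm. A picture is of the moment at which its call begins. camera_info takes no time and is no camera call.
- hand_in(): hands the job in, once; it reports no verdict.
The state is a dict: "time": time; "qpos": joint angles; "qvel": joint speeds; "joint_efforts": joint torques, N m; "tool_pos": TCP position; "tool_rot": TCP orientation; "contact_force": force on the tool from outside, world axes, zero at the start; "torque": the same for the moment, N m; "opening": finger opening in m.
Only numpy, scipy, OpenCV 4.12 (cv2) and the standard library are available. Lean on these libraries where they do the work, as an engineer would, in place of code of your own. Each camera call takes 0.05 s, during which the arm holds its last target. There are 200 camera calls.

## Working session

There is one attempt and no reset: what is moved stays moved. The work goes in short steps, Python scripts to look and compute and a tool call to move; the robot and the scene stay as the last step left them, time stands still between calls to the robot, and variables do not carry over. Pictures are saved under pics/ and viewed, about 8 in all and at most 12, crops included, and the job is handed in when it is done.

Besides the shell and the picture viewer there is one more tool, called after "Emit:" in YAML: its name, and indented under it one key for each argument. jog_arm: Moves the arm, as the interface text tells. Its arguments: {"type":"object","properties":{"rows":{"type":"array","items":{"type":"number"}},"grip_force":{"type":"number"}},"required":["rows"]}

```bash
mkdir -p pics; cat > h.py <<'E'
import numpy as np, cv2
from cell import *
def snap(n,f):
    p,d=read_camera(n); cv2.imwrite('pics/'+f+'.png',p[:,:,::-1]); np.savez('pics/'+f+'.npz',p=p,d=d); return p,d
def ray(n,u,v):
    c=camera_info(n);E=np.array(c['extrinsics'])
    r=E[:3,:3]@np.array([(u-c['cx'])/c['fx'],-(v-c['cy'])/c['fy'],-1]);return E[:3,3],r
def world(n,u,v,d): o,r=ray(n,u,v); return o+r*d
def plane(n,u,v,z): o,r=ray(n,u,v); return o+r*(z-o[2])/r[2]
E
python3 - <<'E'
from h import *
print(observe())
for n in('top','side'):
    snap(n,n+'0'); c=camera_info(n);print({k:np.round(v,3) if not isinstance(v,str) else v for k,v in c.items()})
E
```

```text
{'time': 0.0, 'qpos': array([-1.31199335e+00,  3.42748054e-01,  1.52499394e+00, -1.98617544e-06,
        1.27538484e+00, -1.45965187e-01]), 'qvel': array([-0.00223279, -0.00071949, -0.00092521,  0.00021183, -0.00061103,
        0.00079027]), 'joint_efforts': array([-2.71309573e-04, -4.31241453e+01, -2.44221890e+01,  7.17856502e-02,
        5.59134583e-02, -1.18018629e-04]), 'tool_pos': array([ 0.20668316, -0.48217755,  0.22603986]), 'tool_rot': array([-3.14007451e+00, -2.21263772e-04,  4.04768571e-01]), 'contact_force': array([ 0.17190456, -0.57787293,  0.36254122]), 'torque': array([ 0.01250187, -0.00965779, -0.0401426 ]), 'opening': 0.09141200703090022}
{'fx': np.float64(346.865), 'fy': np.float64(346.865), 'cx': np.float64(259.123), 'cy': np.float64(191.351), 'extrinsics': array([[ 0.117,  0.968, -0.224,  0.384],
       [-0.993,  0.114, -0.027,  0.19 ],
       [-0.001,  0.226,  0.974,  0.912],
       [ 0.   ,  0.   ,  0.   ,  1.   ]])}
{'fx': np.float64(413.836), 'fy': np.float64(413.836), 'cx': np.float64(252.698), 'cy': np.float64(191.357), 'extrinsics': array([[ 0.914,  0.123, -0.386,  0.095],
       [-0.404,  0.328, -0.854, -0.844],
       [ 0.022,  0.937,  0.35 ,  0.501],
       [ 0.   ,  0.   ,  0.   ,  1.   ]])}
```

View pics/top0.png

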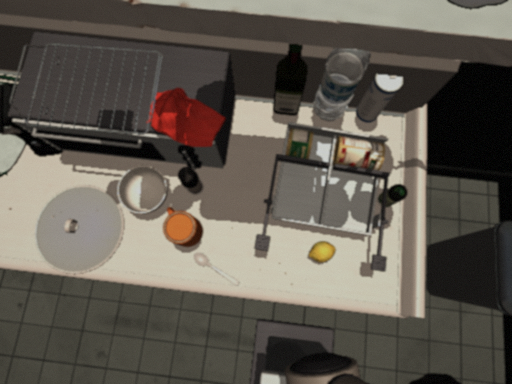

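View pics/side0.png

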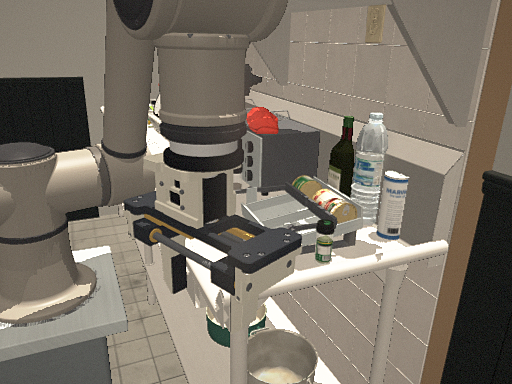

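The top view shows the paddles at about (262,243) left and (379,263) right, the lemon at (322,252), and the tins behind the gates near (300,142) and (360,153). I'll zoom in on the tins and measure.

```bash
python3 - <<'E'
from h import *
z=np.load('pics/top0.npz');p,d=z['p'],z['d']
c=p[110:280,240:415]; cv2.imwrite('pics/crop.png',cv2.resize(c,None,fx=3.5,fy=3.5,interpolation=cv2.INTER_CUBIC)[:,:,::-1])
g=p.max(2).astype(int)
H=np.array([[world('top',u,v,d[v,u]) for u in range(512)] for v in range(384)])
for nm,(u,v) in dict(L=(262,243),R=(379,263)).items():
    s=np.zeros(d.shape,bool); s[v-14:v+15,u-14:u+15]=1
    m=s&(H[:,:,2]>.075)&(H[:,:,2]<.115)
    n,lab,st,ce=cv2.connectedComponentsWithStats(m.astype(np.uint8))
    print(nm,st[1:],ce[1:]); 
    P=H[m&(g<110)]; print(len(P),np.median(P,0),P.min(0),P.max(0))
    print((H[v-10:v+11:2,u-10:u+11:2,2]*1000).astype(int)); print(g[v-10:v+11:2,u-10:u+11:2])
# tins: points above 0.085 along row across lanes
for v in (136,142,148,154,160): print(v,[(u,*(H[v,u]*1000).astype(int)) for u in range(284,390,6)])
E
```

```text
Traceback (most recent call last):
  File "h.py", line 8, in world
    def world(n,u,v,d): o,r=ray(n,u,v); return o+r*d
                            ~~~^^^^^^^
  File "h.py", line 6, in ray
    c=camera_info(n);E=np.array(c['extrinsics'])
ValueError: time passes only in moves, steps and waits
```

View pics/crop.png

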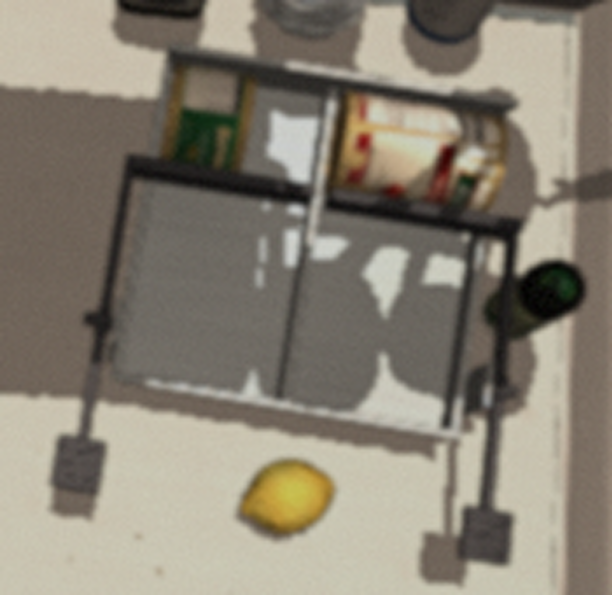

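The crop shows the short tin in the left lane (crop 210,118) and the tall tin in the right lane (420,150). The target is therefore the left paddle, at crop (78,464), with its shadow just below it.

```bash
sed -i 's/^def ray/import functools\n@functools.cache\ndef ci(n): return camera_info(n)\ndef ray/; s/c=camera_info(n);E/c=ci(n);E/' h.py; python3 - <<'E'
from h import *
z=np.load('pics/top0.npz');p,d=z['p'],z['d']
H=np.array([[world('top',u,v,d[v,u]) for u in range(512)] for v in range(384)])
C={}
for nm,(u,v) in dict(L=(262,243),R=(379,263)).items():
    s=np.zeros(d.shape,bool); s[v-6:v+9,u-9:u+10]=1
    P=H[s&(H[:,:,2]>.075)&(H[:,:,2]<.115)]
    C[nm]=np.median(P,0);print(nm,len(P),C[nm],P.min(0),P.max(0),plane('top',u+.3,v-.4,.095))
for nm,(lo,hi) in dict(lemon=((310,240),(336,264)),mug=((160,205),(205,250)),spoon=((190,250),(242,290))).items():
    Q=H[lo[1]:hi[1],lo[0]:hi[0]].reshape(-1,3);Q=Q[Q[:,2]>(.012 if nm!='spoon' else .004)];print(nm,Q.min(0),Q.max(0))
y=C['L']-C['R'];print('yaw disp',np.arctan2(y[1],y[0])-np.pi/2,np.linalg.norm(y))
# side view: project left paddle
c=ci('side');E=np.array(c['extrinsics']);q=E[:3,:3].T@(C['L']-E[:3,3]);print('side px',c['cx']+c['fx']*q[0]/-q[2],c['cy']-c['fy']*q[1]/-q[2])
E
```

```text
L 193 [0.44991976 0.19074403 0.09489833] [0.43439751 0.1742651  0.08948415] [0.46649468 0.208372   0.0995137 ] [0.45110449 0.1912176  0.095     ]
R 212 [ 0.43487684 -0.08132923  0.09478557] [ 0.41877223 -0.09868705  0.08990403] [ 0.45174315 -0.06419462  0.09963596] [ 0.43712063 -0.08206592  0.095     ]
lemon [0.38444248 0.00776836 0.02177661] [0.4785533  0.19030276 0.91172615]
mug [0.38444248 0.19030276 0.01217766] [0.52023298 0.46105176 0.91172615]
spoon [0.34537393 0.19030276 0.00400517] [0.42130169 0.36190072 0.91172615]
yaw disp -0.05523374231042877 0.2724888280795485
side px 216.1153090268486 190.26034748048656
```

The short tin is in the left lane. The left paddle is at (0.450, 0.191, 0.095) and the dispenser's yaw is about -0.055. I'll travel at the current height with the fingers shut, then turn the tool to match the dispenser.

Emit:
jog_arm:
  rows: [0, 28.7, -30.8, 0, 0, 0, 28.7, -30.8, 0, 0, 0, 28.7, -30.8, 0, 0, 0, 28.7, -30.8, 0, 0, 0, 28.7, -30.8, 0, 0, 0, 28.7, -30.8, 0, 0, 0, 28.7, -30.8, 0, 0, 0, 28.7, -30.8, 0, 0, 0, 28.7, -30.8, 0, 0, 0, 28.7, -30.8, 0, 0, 0, 28.7, -30.8, 0, 0, 0, 28.7, -30.8, 0, 0, 0, 28.7, -30.8, 0, 0, 0, 28.7, -30.8, 0, 0, 0, 28.7, -30.8, 0, 0, 0, 28.7, -30.8, 0, 0, 0, 28.7, -30.8, 0, 0, 0, 0, 0, 0, 8.5, 0, 0, 0, 0, 8.5, 0, 0, 0, 0, 8.5]
  grip_force: 20

```text
time: 2.1
tool_pos: [0.4487, 0.1913, 0.2261]
tool_rot: [3.141, 0.001, -0.045]
contact_force: [0.3, 0.3, -0.3]
opening: 0.0005
```

Emit:
jog_arm:
  rows: [0, 1, 0, 27, 0, 0, 0, 0, 28, 0, 0, 0, 0, 28, 0, 0, 0, 0, 28, 0, 0, 0, 0, 7, 0, 0, 0, 0, 7, 0, 0, 0, 0, 7, 0, 0, 0, 0, 7, 0, 0, 1, 0, 7, 0, 0, 1, 0, 7, 0, 0, 2, 0, 7, 0, 0, 2, 0, 7, 0, 0, 2, 0, 7, 0, 0, 3, 0, 6, 0, 0, 0, 0, 0, 0, 0, 0, 0, 0, 0, 0, 0, 0, 0, 0, 0, 0, 0, 0, 0]

```text
time: 3.9
tool_pos: [0.4607, 0.1903, 0.0468]
tool_rot: [3.141, 0.0, -0.04]
contact_force: [-4.2, 0.7, 1.9]
opening: 0.0003
```

```bash
python3 - <<'E'
from h import *
p,d=snap('top','t1');q,_=snap('side','s1')
a=cv2.resize(p[110:280,230:415],(555,510));b=cv2.resize(q[140:300,150:400],(555,355))
cv2.imwrite('pics/m1.png',cv2.resize(np.vstack([a,b]),None,fx=.69,fy=.69)[:,:,::-1])
o=observe();print(o['tool_pos'],o['contact_force'])
E
```

```text
[0.46072515 0.19031827 0.04678215] [-4.82239004 -0.27857456  3.23087606]
```

View pics/m1.png

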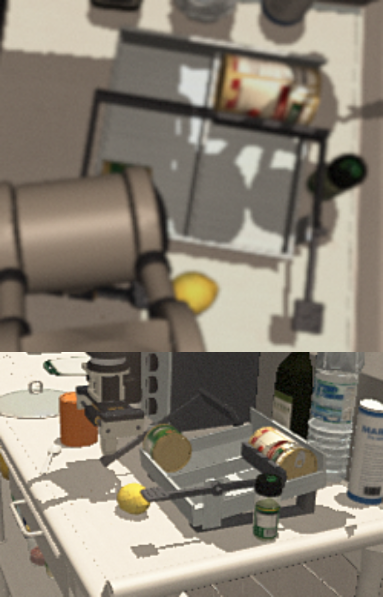

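The pictures show the left gate up and the short tin already in the front part of the lane; the tall tin is still behind its gate. I'll wait for the tin to settle, then let the lever up by reversing the press.

Emit:
jog_arm:
  rows: [0, 0, 0, 0, 0, 0, 0, 0, 0, 0, 0, 0, 0, 0, 0, 0, 0, 0, 0, 0, 0, 0, 0, 0, 0, 0, 0, 0, 0, 0, 0, -3, 0, -6, 0, 0, -2, 0, -7, 0, 0, -2, 0, -7, 0, 0, -2, 0, -7, 0, 0, -1, 0, -7, 0, 0, -1, 0, -7, 0, 0, 0, 0, -7, 0, 0, 0, 0, -7, 0, 0, 0, 0, -7, 0, 0, 0, 0, -12, 0, 0, 0, 0, -25, 0, 0, 0, 0, -35, 0, 0, 0, 0, -35, 0, 0, 0, 0, -15, 0]

```text
time: 6.0
tool_pos: [0.4509, 0.1911, 0.234]
tool_rot: [-3.14, -0.004, -0.04]
contact_force: [0.2, -1.1, -0.4]
opening: 0.0008
```

Emit:
jog_arm:
  rows: [0, 0, 45, 0, 0, 0, 0, 45, 0, 0, 0, 0, 45, 0, 0, 0, 0, 45, 0, 0, 0, 0, 45, 0, 0, 0, 0, 45, 0, 0, 0, 0, 45, 0, 0, 0, -10, 45, 0, 0, 0, -10, 45, 0, 0, 0, 0, 0, 0, 0, 0, 0, 0, 0, 0]

```text
time: 7.1
tool_pos: [0.4132, -0.2135, 0.2305]
tool_rot: [-3.141, 0.001, -0.043]
contact_force: [0.3, 1.0, 0.9]
opening: 0.0004
```

```bash
python3 - <<'E'
from h import *
p,d=snap('top','t2');q,_=snap('side','s2')
a=cv2.resize(p[110:280,230:415],(555,510));b=cv2.resize(q[140:300,150:400],(555,355))
cv2.imwrite('pics/m2.png',cv2.resize(np.vstack([a,b]),None,fx=.69,fy=.69)[:,:,::-1])
H=np.array([[world('top',u,v,d[v,u]) for u in range(240,415)] for v in range(110,280)])
z=H[:,:,2]
for nm,(x,y) in dict(L=(.450,.191),R=(.435,-.081)).items():
    P=H[(np.hypot(H[:,:,0]-x,H[:,:,1]-y)<.03)&(z>.03)&(z<.12)];print(nm,len(P),np.median(P,0))
yw=-.055;X=np.array([np.cos(yw),np.sin(yw)]);Y=np.array([-X[1],X[0]])
O=(np.array([.450,.191])+[.435,-.081])/2+.185*X;D=H[:,:,:2]-O;dx=D@X;dy=D@Y
for nm,s in(('left',1),('right',-1)):
    k=(s*dy>.015)&(s*dy<.11)
    # floor z at dx is 38+0.14*dx; list the max height profile per lane
    print(nm,[(int(x*1e3),int(1e3*np.percentile(z[k&(abs(dx-x)<.006)],90))) for x in np.arange(-.11,.12,.012)])
o=observe();print(o['time'],o['tool_pos'],o['contact_force'])
E
```

```text
L 233 [0.453079   0.19108076 0.09486773]
R 256 [ 0.438123   -0.08102588  0.09460075]Traceback (most recent call last):
  File "<stdin>", line 14, in <module>
    return _quantile_unchecked(
        a, q, axis, out, overwrite_input, method, keepdims, weights)
    return _ureduce(a,
                    func=_quantile_ureduce_func,
    ...<5 lines>...
                    overwrite_input=overwrite_input,
                    method=method)
    r = func(a, **kwargs)
    result = _quantile(arr,
                       quantiles=q,
    ...<2 lines>...
                       out=out,
                       weights=wgt)
    slices_having_nans = np.isnan(arr[-1, ...])
                                  ~~~^^^^^^^^^
IndexError: index -1 is out of bounds for axis 0 with size 0
```

View pics/m2.png

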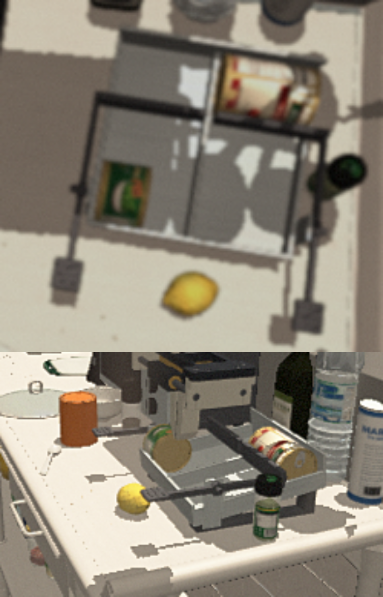

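The picture shows the short tin at the front lip (125,192), both paddles at the 95 mm rest height, both gates shut and the tall tin in place. I'll check the tin for drift between two frames, compare the lemon with the start, and hand in.

```bash
python3 - <<'E'
from h import *
p2=np.load('pics/t2.npz')['p'].astype(int);p0=np.load('pics/top0.npz')['p'].astype(int)
p3=snap('top','t3')[0].astype(int)
print('tin diff',abs(p3-p2)[180:225,270:310].mean(),'noise elsewhere',abs(p3-p2)[225:280,100:250].mean())
for p in(p0,p3):
    m=(p[:,:,0]>120)&(p[:,:,2]<.5*p[:,:,0]);m[:230]=0;m[270:]=0;m[:,:305]=0;m[:,345:]=0;print('lemon',np.argwhere(m).mean(0))
print('spoon/mug diff',abs(p3-p0)[205:290,160:240].mean());print(observe()['time'],hand_in())
E
```

```text
tin diff 1.7607407407407407 noise elsewhere 1.3925252525252525
lemon [251.3079096  322.12429379]
lemon [251.27374302 322.01396648]
spoon/mug diff 2.3287254901960783
the job is handed in; nothing more can be done
7.25 None
```

I pressed the left lever with closed fingertips and let it back up. The short tin rolled out to the front lip of its lane, and I handed the job in at about 7.3 s. The hand-in gives no verdict.

- **Tins and levers:** in the last pictures the short tin lies at the front lip and the tall tin is still behind its gate. Both paddles measured 95 mm high, so both gates are shut.
- **At rest:** two frames 0.15 s or less apart showed no drift of the short tin beyond roughly the image noise.
- **Bystanders:** the lemon had not moved, and the area with the mug and spoon looked unchanged. I did not measure the jar, pepper mill or bowl, but the arm passed well above them.
- **Robot:** it stands clear, with the tool 0.23 m above the table; I saw no contact beyond the press, which read about 5 N sideways and 3 N up.
- **Check that failed:** the numeric height profile of the lanes stopped with a script error and I did not rerun it. The tins' final places therefore rest on the two camera views, not on a measured x and z.

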